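# Clamp the glaze jar and unscrew its tight cap

## Task

Swing the red cam lever of the jar clamp all the way over so that its jaw locks the white jar, then unscrew the jar's tight red cap anticlockwise (seen from above) without letting the jar turn, only until the threads let go, which is when the white mark on the cap meets the blue mark on the jar's shoulder. Lift the cap straight off and finish still holding it in the gripper, level and still, about 3 cm above the jar's mouth and centred over it; do not put it down or let go. Leave the jar clamped and everything else on the table where it is.

Things in the scene. Friction and masses are not known exactly. Their poses are not given: they have to be found in the camera images.
- clamp: Jar clamp fixed to the table: base plate 130 x 235 x 12 mm (x, y, z), rubber V cradle on its -y side, sliding jaw on its +y side that moves towards -y to press the jar into the V. Origin: on the table under the axis of a fully seated jar; x, y along the plate's edges, z up. Cradle and jaw stay below 70 mm above the table.
- cam_lever (a joint): Red cam lever, 80 mm from vertical pivot to knob axis. 0 = open (points along the clamp's +x), 1.6 rad = locked (points along the clamp's +y, at its stop); swings anticlockwise from above, starts near 0, needs 4 to 8 N at the knob, stays where left. The jaw meets the jar past half swing and presses about 40 N when locked.
- lever_knob (a point): Centre of the top of the upright black round knob at the lever's free end, 103 mm above the table. The knob is 20 mm in diameter and stands 45 mm above the lever's bar; it can be pinched or pushed sideways from above.
- lever_pivot (a point): On the vertical axis that the cam lever turns about, 46 mm above the table, at the underside of the lever.
- jar: White jar with a mint band, 72 mm diameter, 82 mm to the shoulder, mouth at 112 mm; 0.45 kg. Stands loose on the clamp's 12 mm base plate until the jaw presses it into the V (it shifts up to 5 mm); unclamped it turns with the cap. Origin: centre of its underside, z up; x points to the blue mark on the shoulder.
- jar_mark (a point): Blue mark on the jar's shoulder, 33 mm from the jar's axis on its +x side, 87 mm above the jar's underside.
- cap: Round red screw cap, 60 mm diameter, 28 mm high, 50 g. Grip it across its diameter on its upper 14 mm. Origin: centre of its lower edge, z up; x points to the white mark. Screwed on, the origin is 101 mm above the jar's underside (cap top 141 mm above the table). A sprung seal under it makes it take 0.4 to 0.7 N m to turn and pushes it up about 1 mm (25 N, falling) when the thread lets go; lift 20 mm to clear the neck.
- cap_mark (a point): End of the white mark on the cap's top rim, 28 mm from the axis on its +x side. Two-start lug thread: the cap starts with its x axis 70 to 110 degrees clockwise (from above) of the jar's x axis, rises 1 to 2 mm as it is unscrewed, and is free when the two x axes are within 15 degrees; turned further it meets a stop.
- muffin_tin: Bystander: dark 12-cup muffin tin with mint cakes, 200 x 270 x 54 mm; origin under its centre.
- bowl: Bystander: steel bowl, 140 mm diameter, 65 mm high; origin under its centre.
- spice_jar: Bystander: small jar with a black cap, 48 mm diameter, 85 mm high; origin under its centre.
- spatula: Bystander: wooden-handled spatula lying on the table; origin under its middle, x along it.
- cup: Bystander: aluminium measuring cup, 72 mm diameter, 75 mm high; origin under its centre.
- timer: Bystander: white kitchen timer lying flat, 50 x 70 x 22 mm; origin under its centre.

How it is judged:
By the outcome, as a careful person would: the job done as asked, in the order asked, and still so for the second after the job is handed in, while the arm keeps its last pose, push and grip.
It also fails if it takes over 58 s, if anything falls off the work surface, if the arm or the gripper's body presses on something with over 40 N, if the wrist force passes 120 N, or if a joint passes its speed limit or range.

## Robot

A 7-joint arm with a two-finger parallel gripper is mounted at the origin on the work surface. World frame = base frame: x ahead of the robot, y to its left, z up, the work surface at z = 0. Lengths are in m, angles in rad, forces in N, time in s.
With the tool pointing down it reaches from about 0.425 to 0.925 m from the base axis. Payload 6.8 kg.
Tool frame: the origin (TCP) lies on the centre line of the jaws, within the pads' length; the fingertips stand 19 mm ahead of it and the grasp point (between the pads) is the TCP (tcp_to_tips is the distance from the TCP to the fingertips, in m); x points along the fingers, y is the direction in which the jaws open and shut, and the axes are right-handed (so a half turn about x gives the same grasp; the last joint's range is limited). The gripper opens to 85 mm and grips with 20 to 120 N. Pads are 22 mm wide; open, the fingers measure 114 mm over their backs; the gripper's body (76 mm by 85 mm) begins 54 mm behind the grasp point. The pads swing forward as they close: fully open they stand 13 mm farther back than shut.
Start: joints at [1.026, 0.477, 0.022, 1.555, -0.011, 1.109, -0.083], TCP at [0.286, -0.612, 0.25] pointing down, gripper open.
Joint ranges: [-2.96, 2.96], [-0.34, 2.1], [-1.41, 1.46], [0.24, 2.44], [-1.37, 4.51], [0.17, 1.92], [-2.96, 2.96]. Speed limits (rad/s): [2.39, 2.39, 3.14, 3.14, 3.14, 3.14, 3.14].

## Interface

Orientations are given as a unit quaternion [w, x, y, z].
In Python, from station import get_obs, read_camera, hand_in, spot_in, cut_out, tcp_to_tips gives the robot as it stands.
- The arm moves only by the shell command python3 -m jog 'ROWS' [FORCE]. ROWS is JSON, a list of rows, each an object of numbers: "gripper": the closure, from 0 (fully open) to 1 (shut); "dx", "dy", "dz": the shift along the world's x, y, z in m; "rx", "ry", "rz": the turn, a rotation vector about the world's x, y, z in degrees. In form: [{"gripper": .., "dx": .., "dy": .., "dz": .., "rx": .., "ry": .., "rz": ..}, ...]. A call has 1 to 10 rows; each row is the pose to reach, as a shift and turn from the pose commanded when the call began; what a row does not reach only later rows make up. A row lasts 1/10 s, in which the tool goes at most 50 mm and 8.59 degrees, less where a joint would pass 70% of its speed; a pose out of reach is approached as far as the arm can. A call with a gripper value outside its range is refused whole. The fingers move at their own pace and stop on an object; FORCE is the grip in N (left out, the last holds). Time passes only in rows, so rows that repeat a pose let the fingers close. It gives the time, the measured TCP pose, the force and the opening at its end, in the units of the state.
- get_obs(): the state, without advancing time (a new reading comes with each control period).
- read_camera(name): name is "side" or "top" or "wrist"; returns a dict with "pixels" (384x512x3 uint8, blue, green, red), "range_z" (384x512 float32, m along the optical axis (not along the pixel's ray), 0 where there is no reading), "camera_matrix" (3x3 intrinsics, pixels), "cam_to_world" (4x4, takes a point from camera to world coordinates). Camera axes: x right, y down, z forward; pixel columns grow to the right and rows downward; lengths in m; the calibration is good to about 2 mm. A picture is of the moment at which its call begins.
- hand_in(): hands the job in, once; it reports no verdict.
Trained networks look in the newest picture that a camera, given by its name, has taken for a name from the list of things; names that differ only in an ending like _2 or _b are one class to them, and where a whole thing is asked for, a point or a joint stands for the part that bears it (a point fixed in the world has none). Each returns a list of dicts, best first, with "conf" (0 to 1); they miss things now and then, are a little off and sometimes report something else, mostly with a low value. They report only what shows in the picture. A call takes as long as a camera call.
- spot_in(camera, label): "box" ([centre column, centre row, width, height] in pixels, round what is visible of it).
- cut_out(camera, label): "mask" (384x512 bool, what is visible of it) and "box" ([centre column, centre row, width, height] in pixels, round what is visible of it).
The state is a dict: "t": time; "q": joint angles; "joint_vel": joint speeds; "joint_torque": joint torques, N m; "eef_pos": TCP position; "tool_rot": TCP orientation; "contact_force": force on the tool from outside, world axes, zero at the start; "torque": the same for the moment, N m; "gripper_width": opening from 0.0 (shut) to 1.0 (fully open).
Only numpy, scipy, OpenCV 4.12 (cv2) and the standard library are available. Lean on these libraries where they do the work, as an engineer would, in place of code of your own. Each camera call takes 0.05 s, during which the arm holds its last target. There are 200 camera calls.

## Working session

There is one attempt and no reset: what is moved stays moved. The work goes in short steps, Python scripts to look and compute and a shell command to move; the robot and the scene stay as the last step left them, time stands still between calls to the robot, and variables do not carry over. Pictures are saved under pics/ and viewed, about 8 in all and at most 12, crops included, and the job is handed in when it is done.

```bash
ls; mkdir -p pics; cat > h.py <<'E'
import numpy as np, cv2
from station import *
def world(c,u,v,z=None):
    K=c["camera_matrix"];T=c["cam_to_world"]
    u=np.atleast_1d(u).astype(float);v=np.atleast_1d(v).astype(float)
    r=np.stack([(u-K[0,2])/K[0,0],(v-K[1,2])/K[1,1],np.ones_like(u)])
    if z is None:
        d=c["range_z"][v.astype(int),u.astype(int)]; p=r*d
        return (T[:3,:3]@p+T[:3,3:]).T
    d=T[:3,:3]@r; s=(z-T[2,3])/d[2]
    return (d*s+T[:3,3:]).T
def pix(c,P):
    T=np.linalg.inv(c["cam_to_world"]);p=T[:3,:3]@np.asarray(P)+T[:3,3];p=c["camera_matrix"]@p
    return p[:2]/p[2]
E
python3 - <<'E'
from h import *
o=get_obs();print({k:np.round(v,3).tolist() for k,v in o.items()},tcp_to_tips)
ims=[]
for n in ["top","side"]:
    c=read_camera(n);ims.append(c["pixels"]);cv2.imwrite(f"pics/{n}0.png",c["pixels"])
    print(n,np.round(c["cam_to_world"],3).tolist(),c["camera_matrix"][0,0])
    for l in ["clamp","cam_lever","lever_knob","lever_pivot","jar","jar_mark","cap","cap_mark"]:
        for r in spot_in(n,l)[:2]:
            b=np.array(r["box"]);print(l,round(r["conf"],2),np.round(b,1).tolist(),np.round(world(c,b[0],b[1]),3).tolist())
E
```

```text
pics
{'t': 0.0, 'q': [1.026, 0.478, 0.022, 1.556, -0.012, 1.109, -0.083], 'joint_vel': [0.0, 0.001, 0.001, 0.002, -0.0, 0.001, 0.0], 'joint_torque': [-0.001, -59.646, 1.608, -28.12, 0.012, 0.009, -0.0], 'eef_pos': [0.285, -0.611, 0.249], 'tool_rot': [-0.153, -0.69, -0.154, 0.69], 'contact_force': [-0.262, -0.738, 0.529], 'torque': [-0.039, 0.061, -0.008], 'gripper_width': 1.0} 0.019
top [[0.021, -0.982, 0.186, 0.294], [-1.0, -0.02, 0.009, -0.045], [-0.005, -0.186, -0.983, 1.176], [0.0, 0.0, 0.0, 1.0]] 358.769701446029
clamp 0.76 [234.6, 189.9, 77.6, 63.5] [[0.498, 0.01, 0.143]]
cam_lever 0.65 [210.5, 177.5, 13.8, 38.2] [[0.554, 0.093, 0.057]]
lever_knob 0.72 [209.6, 176.8, 11.1, 36.3] [[0.557, 0.096, 0.054]]
lever_pivot 0.69 [233.0, 188.5, 73.8, 60.8] [[0.502, 0.015, 0.142]]
jar 0.62 [240.8, 196.9, 21.2, 22.8] [[0.478, -0.009, 0.139]]
jar_mark 0.63 [241.6, 198.6, 20.1, 18.8] [[0.472, -0.011, 0.142]]
cap 0.67 [244.1, 189.6, 20.9, 22.9] [[0.499, -0.018, 0.144]]
cap_mark 0.6 [241.6, 192.2, 19.8, 18.2] [[0.492, -0.011, 0.142]]
side [[-0.876, -0.254, 0.41, -0.155], [-0.482, 0.458, -0.747, 1.132], [0.002, -0.852, -0.524, 0.919], [0.0, 0.0, 0.0, 1.0]] 420.18020188399373
clamp 0.87 [242.9, 213.9, 62.6, 46.9] [[0.487, 0.062, 0.041]]
cam_lever 0.71 [225.4, 209.2, 26.2, 22.4] [[0.546, 0.086, 0.056]]
lever_knob 0.51 [224.3, 205.7, 30.0, 22.3] [[0.613, -0.007, -0.005]]
lever_pivot 0.63 [335.7, 179.2, 59.8, 11.8] [[0.299, -0.412, -0.003]]
jar 0.73 [248.1, 203.9, 20.5, 26.7] [[0.486, 0.024, 0.062]]
jar_mark 0.64 [251.1, 201.2, 20.9, 27.0] [[0.476, 0.02, 0.075]]
cap 0.48 [248.9, 182.6, 15.0, 10.3] [[0.495, 0.003, 0.14]]
cap_mark 0.77 [249.4, 183.4, 17.6, 19.0] [[0.49, 0.008, 0.14]]
```

View pics/top0.png

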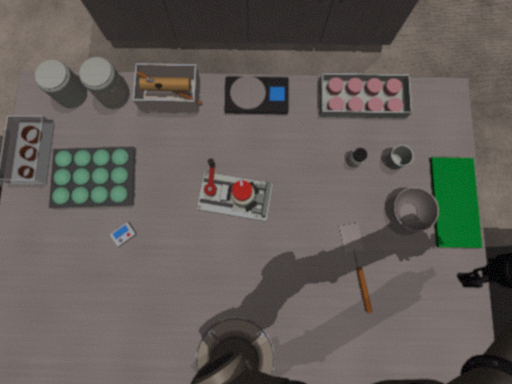

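View pics/side0.png

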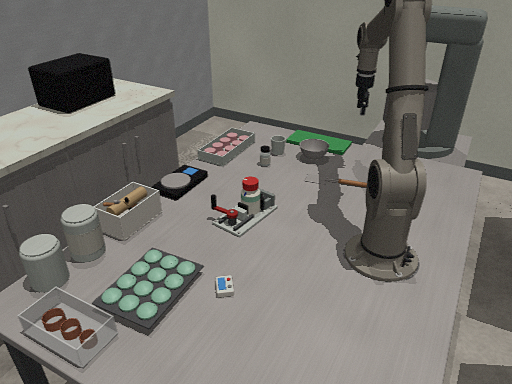

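The top view shows the clamp with the cap at about (242,191), the lever pivot at (210,189) and the knob at (211,162). The side view agrees: the lever is open, and nothing stands tall around the clamp. Next I'll bring the wrist camera over it.

```bash
python3 -m jog '[{"gripper":0,"dx":0.02,"dy":0.05,"dz":0.02},{"gripper":0,"dx":0.04,"dy":0.09,"dz":0.04},{"gripper":0,"dx":0.05,"dy":0.14,"dz":0.06},{"gripper":0,"dx":0.07,"dy":0.19,"dz":0.08},{"gripper":0,"dx":0.09,"dy":0.24,"dz":0.10},{"gripper":0,"dx":0.11,"dy":0.29,"dz":0.12},{"gripper":0,"dx":0.13,"dy":0.34,"dz":0.12},{"gripper":0,"dx":0.15,"dy":0.39,"dz":0.12},{"gripper":0,"dx":0.16,"dy":0.44,"dz":0.12},{"gripper":0,"dx":0.18,"dy":0.49,"dz":0.12}]'
python3 - <<'E'
from h import *
from scipy.spatial.transform import Rotation as R
o=get_obs();print(o["q"],o["eef_pos"]);w=o["tool_rot"];M=R.from_quat([*w[1:],w[0]]).as_matrix();print(M.round(3))
c=read_camera("wrist");T=c["cam_to_world"];print(T.round(3),c["camera_matrix"][0,0])
cv2.imwrite("pics/w0.png",c["pixels"])
for P in [(0.5,-0.01,0.14),(0.575,0.08,0.1)]: print(pix(c,P))
E
```

```text
[ 1.02587343  0.47696814  0.02240205  1.55540654 -0.0115148   1.10925342
 -0.08308129] [ 0.28558848 -0.61163868  0.25032655]
[[ 0.     0.423 -0.906]
 [-0.    -0.906 -0.423]
 [-1.     0.    -0.   ]]
[[ 0.422 -0.863 -0.277  0.358]
 [-0.906 -0.402 -0.129 -0.578]
 [ 0.     0.306 -0.952  0.373]
 [ 0.     0.     0.     1.   ]] 337.1498279881547
[-1151.27705688 -1116.29930403]
[-1228.44379023 -1383.90611519]$[0]: bad value
```

```bash
python3 -m jog '[{"gripper":0.0,"dx":0.02,"dy":0.05,"dz":0.02,"rx":0,"ry":0,"rz":0},{"gripper":0.0,"dx":0.04,"dy":0.09,"dz":0.04,"rx":0,"ry":0,"rz":0},{"gripper":0.0,"dx":0.05,"dy":0.14,"dz":0.06,"rx":0,"ry":0,"rz":0},{"gripper":0.0,"dx":0.07,"dy":0.19,"dz":0.08,"rx":0,"ry":0,"rz":0},{"gripper":0.0,"dx":0.09,"dy":0.24,"dz":0.10,"rx":0,"ry":0,"rz":0},{"gripper":0.0,"dx":0.11,"dy":0.29,"dz":0.12,"rx":0,"ry":0,"rz":0},{"gripper":0.0,"dx":0.13,"dy":0.34,"dz":0.12,"rx":0,"ry":0,"rz":0},{"gripper":0.0,"dx":0.15,"dy":0.39,"dz":0.12,"rx":0,"ry":0,"rz":0},{"gripper":0.0,"dx":0.16,"dy":0.44,"dz":0.12,"rx":0,"ry":0,"rz":0},{"gripper":0.0,"dx":0.18,"dy":0.49,"dz":0.12,"rx":0,"ry":0,"rz":0}]'
python3 - <<'E'
from h import *
from scipy.spatial.transform import Rotation as R
o=get_obs();print(o["t"],o["q"],o["eef_pos"]);w=o["tool_rot"];M=R.from_quat([*w[1:],w[0]]).as_matrix();print(M.round(3))
c=read_camera("wrist");T=c["cam_to_world"];print(T.round(3),c["camera_matrix"][0,0])
for P in [(0.5,-0.01,0.14),(0.575,0.08,0.1)]: print(pix(c,P))
E
```

```text
t: 1.95
eef_pos: [0.4513, -0.161, 0.3705]
tool_rot: [0.153, 0.691, 0.153, -0.69]
contact_force: [1.0, -0.1, -0.2]
gripper_width: 0.997
1.95 [ 0.47706274  0.06467939 -0.27772436  1.82873751  0.01918274  1.24945656
 -0.94035603] [ 0.45126599 -0.16098447  0.37048738]
[[ 0.001  0.423 -0.906]
 [-0.001 -0.906 -0.423]
 [-1.     0.001 -0.001]]
[[ 0.422 -0.864 -0.276  0.523]
 [-0.907 -0.402 -0.13  -0.128]
 [ 0.001  0.305 -0.952  0.494]
 [ 0.     0.     0.     1.   ]] 337.1498279881547
[133.13507852  49.58937254]
[ 84.66564239 -62.36250375]
```

```bash
python3 -m jog '[{"gripper":0.0,"dx":0.02,"dy":0.04,"dz":-0.01,"rx":0,"ry":0,"rz":-5},{"gripper":0.0,"dx":0.04,"dy":0.08,"dz":-0.03,"rx":0,"ry":0,"rz":-10},{"gripper":0.0,"dx":0.06,"dy":0.12,"dz":-0.05,"rx":0,"ry":0,"rz":-15},{"gripper":0.0,"dx":0.08,"dy":0.16,"dz":-0.07,"rx":0,"ry":0,"rz":-20},{"gripper":0.0,"dx":0.1,"dy":0.19,"dz":-0.09,"rx":0,"ry":0,"rz":-25},{"gripper":0.0,"dx":0.1,"dy":0.19,"dz":-0.09,"rx":0,"ry":0,"rz":-25},{"gripper":0.0,"dx":0.1,"dy":0.19,"dz":-0.09,"rx":0,"ry":0,"rz":-25}]'
python3 - <<'E'
from h import *
import pickle
o=get_obs();print(o["t"],o["q"].round(2),o["eef_pos"])
c=read_camera("wrist");pickle.dump(c,open("w1.pkl","wb"))
im=c["pixels"].copy()
for l in ["lever_knob","lever_pivot","jar_mark","cap","cap_mark"]:
    for r in spot_in("wrist",l)[:2]:
        b=np.array(r["box"]);print(l,round(r["conf"],2),np.round(b,1).tolist(),np.round(world(c,b[0],b[1]),3).tolist())
cv2.imwrite("pics/w1.png",cv2.resize(im,(768,576),interpolation=cv2.INTER_CUBIC))
E
```

```text
t: 2.7
eef_pos: [0.5509, 0.0273, 0.2793]
tool_rot: [-0.001, -0.707, -0.001, 0.708]
contact_force: [-0.1, -0.6, -0.1]
gripper_width: 0.998
2.7 [ 0.16  0.28 -0.39  1.8   0.12  1.09 -1.84] [0.5509484  0.02733588 0.27925246]
lever_knob 0.84 [195.2, 153.8, 42.1, 105.7] [[0.557, 0.088, 0.058]]
lever_pivot 0.66 [270.3, 182.5, 211.2, 153.0] [[0.529, 0.01, 0.066]]
jar_mark 0.57 [292.6, 199.4, 72.7, 70.1] [[0.531, -0.007, 0.125]]
cap 0.61 [297.5, 233.5, 72.3, 78.2] [[0.506, -0.01, 0.14]]
cap_mark 0.83 [300.2, 230.2, 71.4, 73.6] [[0.509, -0.012, 0.141]]
```

View pics/w1.png

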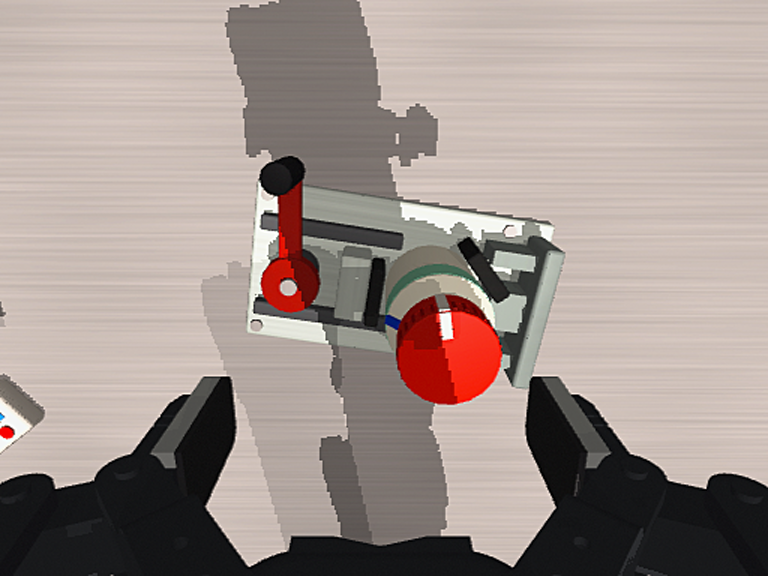

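The wrist view, in 768x576 pixels, shows the knob top at (276,177), the pivot disc at (289,286), the cap centre at about (449,352), the white mark at (445,320) and the blue mark at (391,322). I'll fit these using their known heights.

```bash
python3 - <<'E'
from h import *
import pickle
c=pickle.load(open("w1.pkl","rb"))
knob=world(c,276/1.5,177/1.5,.103)[0];piv=world(c,289/1.5,287/1.5,.061)[0]
print("knob",knob,"range",world(c,276/1.5,177/1.5),"piv",piv,world(c,292/1.5,296/1.5))
d=knob-piv;print("len",np.hypot(d[0],d[1]),"ang",np.degrees(np.arctan2(d[1],d[0])))
# cap top from depth
V,U=np.mgrid[0:384,0:512];P=world(c,U.ravel(),V.ravel()).reshape(384,512,3)
hsv=cv2.cvtColor(c["pixels"],cv2.COLOR_BGR2HSV)
m=(np.abs(P[...,2]-.141)<.006)&(V>150)&(np.hypot(P[...,0]-.5,P[...,1]+.01)<.06)
q=P[m];print("captop n",m.sum(),q[:,2].mean(),q.mean(0))
v,u=np.nonzero(m);(cu,cv),r=cv2.minEnclosingCircle(np.stack([u,v],1).astype(np.float32));print(cu,cv,r,world(c,cu,cv,.141))
w=m&(hsv[...,1]<60)&(hsv[...,2]>150);wv,wu=np.nonzero(w)
pw=world(c,wu,wv,.141);print("white",len(wu),pw.mean(0),pw.max(0),pw.min(0))
cc=world(c,cu,cv,.141)[0];a=pw.mean(0)-cc;print("cap x ang",np.degrees(np.arctan2(a[1],a[0])))
b=(hsv[...,0]>100)&(hsv[...,0]<130)&(hsv[...,1]>120)&(V>180)&(U>240)&(U<290);bv,bu=np.nonzero(b);print("blue",len(bu),bu.mean(),bv.mean(),P[b].mean(0))
pb=world(c,bu,bv,.099).mean(0);a=pb-cc;print(pb,"jar x ang",np.degrees(np.arctan2(a[1],a[0])),np.hypot(a[0],a[1]))
# plate edges: corners seen, z=.012
for p in [(262,183),(553,222),(248,332)]: print("corner",world(c,p[0]/1.5,p[1]/1.5,.012))
E
```

```text
knob [0.59859016 0.08815981 0.103     ] range [[0.5985694  0.08819912 0.10280577]] piv [0.51713572 0.09211698 0.061     ] [[0.5098456  0.09060033 0.05954194]]
len 0.08155050440446458 ang -2.781319297088149
captop n 3610 0.14126139402193447 [ 0.50319528 -0.01161347  0.14126139]
299.2076110839844 237.15496826171875 35.33273696899414 [[ 0.50270213 -0.01178799  0.141     ]]
white 132 [ 0.52201934 -0.00922263  0.141     ] [ 0.53112773 -0.00540029  0.141     ] [ 0.51399178 -0.01280374  0.141     ]
cap x ang 7.564701546824129
blue 83 262.6144578313253 238.87951807228916 [0.51603453 0.02037645 0.13877234]
[0.47647777 0.01789955 0.099     ] jar x ang 131.4556340346068 0.03961144798770033
corner [[0.58433803 0.11752328 0.012     ]]
corner [[ 0.55475215 -0.10750728  0.012     ]]
corner [[0.46107589 0.13781227 0.012     ]]
```

```bash
python3 -m jog '[{"gripper":0.2,"dx":0.024,"dy":0.03,"dz":-0.02,"rx":0,"ry":0,"rz":-2},{"gripper":0.3,"dx":0.048,"dy":0.061,"dz":-0.05,"rx":0,"ry":0,"rz":-3},{"gripper":0.3,"dx":0.048,"dy":0.061,"dz":-0.09,"rx":0,"ry":0,"rz":-3},{"gripper":0.3,"dx":0.048,"dy":0.061,"dz":-0.13,"rx":0,"ry":0,"rz":-3},{"gripper":0.3,"dx":0.048,"dy":0.061,"dz":-0.16,"rx":0,"ry":0,"rz":-3},{"gripper":0.3,"dx":0.048,"dy":0.061,"dz":-0.187,"rx":0,"ry":0,"rz":-3},{"gripper":0.5,"dx":0.048,"dy":0.061,"dz":-0.187,"rx":0,"ry":0,"rz":-3},{"gripper":1,"dx":0.048,"dy":0.061,"dz":-0.187,"rx":0,"ry":0,"rz":-3},{"gripper":1,"dx":0.048,"dy":0.061,"dz":-0.187,"rx":0,"ry":0,"rz":-3},{"gripper":1,"dx":0.048,"dy":0.061,"dz":-0.187,"rx":0,"ry":0,"rz":-3}]' 30
python3 -m jog '[{"gripper":1,"dx":0,"dy":0,"dz":0,"rx":0,"ry":0,"rz":0},{"gripper":1,"dx":0,"dy":0,"dz":0,"rx":0,"ry":0,"rz":0}]'
python3 - <<'E'
from h import *
c=read_camera("wrist");cv2.imwrite("pics/w2.png",c["pixels"])
import pickle
c=pickle.load(open("w1.pkl","rb"))
pb=world(c,391/1.5,322/1.5,.099)[0];a=pb[:2]-[.5027,-.0118];print(pb,np.degrees(np.arctan2(a[1],a[0])),np.hypot(*a))
p=np.array([.5175,.092])
for t in [-3,10,20,30,40,50,60,70,80,84,88]: print(t,(p+.081*np.array([np.cos(np.radians(t)),np.sin(np.radians(t))])-[.5986,.0882]).round(4))
E
```

```text
t: 4.0
eef_pos: [0.6004, 0.0882, 0.0948]
tool_rot: [-0.019, 0.708, -0.018, -0.706]
contact_force: [-0.2, -0.0, 2.5]
gripper_width: 0.221
t: 4.2
eef_pos: [0.6004, 0.0882, 0.0947]
tool_rot: [-0.019, 0.708, -0.018, -0.706]
contact_force: [0.7, -0.5, 7.9]
gripper_width: 0.223
[0.50608029 0.02028789 0.099     ] 83.98637874874757 0.03226544353468717
-3 [-0.0002 -0.0004]
10 [-0.0013  0.0179]
20 [-0.005   0.0315]
30 [-0.011   0.0443]
40 [-0.0191  0.0559]
50 [-0.029   0.0658]
60 [-0.0406  0.0739]
70 [-0.0534  0.0799]
80 [-0.067   0.0836]
84 [-0.0726  0.0844]
88 [-0.0783  0.0848]
```

View pics/w2.png

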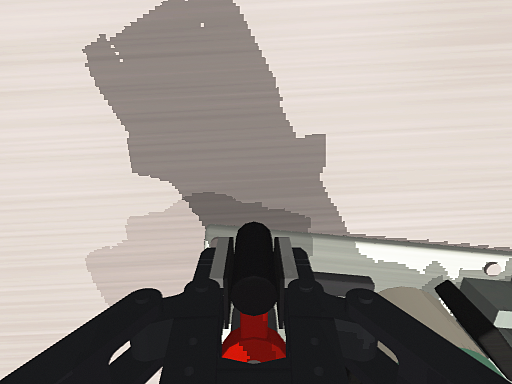

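The knob top sits between the pads at (254,290), and the opening of 19 mm matches the knob. Next I swing the lever along its arc.

```bash
python3 -m jog '[{"gripper":1,"dx":0,"dy":0.0113,"dz":0.001,"rx":0,"ry":0,"rz":8},{"gripper":1,"dx":-0.002,"dy":0.0225,"dz":0.001,"rx":0,"ry":0,"rz":16},{"gripper":1,"dx":-0.0053,"dy":0.0333,"dz":0.001,"rx":0,"ry":0,"rz":24},{"gripper":1,"dx":-0.01,"dy":0.0435,"dz":0.001,"rx":0,"ry":0,"rz":32},{"gripper":1,"dx":-0.0162,"dy":0.053,"dz":0.001,"rx":0,"ry":0,"rz":40},{"gripper":1,"dx":-0.0236,"dy":0.0615,"dz":0.001,"rx":0,"ry":0,"rz":48},{"gripper":1,"dx":-0.0236,"dy":0.0615,"dz":0.001,"rx":0,"ry":0,"rz":48}]' 30
python3 -m jog '[{"gripper":1,"dx":-0.0085,"dy":0.0074,"dz":0,"rx":0,"ry":0,"rz":8},{"gripper":1,"dx":-0.018,"dy":0.0136,"dz":0,"rx":0,"ry":0,"rz":16},{"gripper":1,"dx":-0.0283,"dy":0.0183,"dz":0,"rx":0,"ry":0,"rz":24},{"gripper":1,"dx":-0.0391,"dy":0.0216,"dz":0,"rx":0,"ry":0,"rz":32},{"gripper":1,"dx":-0.0474,"dy":0.0231,"dz":0,"rx":0,"ry":0,"rz":38},{"gripper":1,"dx":-0.0474,"dy":0.0231,"dz":0,"rx":0,"ry":0,"rz":38}]'
```

```text
t: 4.95
eef_pos: [0.5756, 0.1522, 0.0949]
tool_rot: [0.271, 0.654, 0.273, -0.652]
contact_force: [0.1, 6.3, 1.5]
gripper_width: 0.218
t: 5.55
eef_pos: [0.5287, 0.1753, 0.0949]
tool_rot: [0.468, 0.531, 0.469, -0.528]
contact_force: [1.2, 7.6, 1.2]
gripper_width: 0.223
```

```bash
python3 -m jog '[{"gripper":1,"dx":-0.003,"dy":0,"dz":0,"rx":0,"ry":0,"rz":2},{"gripper":1,"dx":-0.006,"dy":0,"dz":0,"rx":0,"ry":0,"rz":4},{"gripper":1,"dx":-0.006,"dy":0,"dz":0,"rx":0,"ry":0,"rz":4},{"gripper":1,"dx":-0.006,"dy":0,"dz":0,"rx":0,"ry":0,"rz":4}]'
```

```text
t: 5.95
eef_pos: [0.5262, 0.1752, 0.0952]
tool_rot: [0.486, 0.517, 0.486, -0.51]
contact_force: [11.2, 7.8, -8.1]
gripper_width: 0.222
```

```bash
python3 -m jog '[{"gripper":1,"dx":-0.003,"dy":0,"dz":0,"rx":0,"ry":0,"rz":1},{"gripper":1,"dx":-0.005,"dy":0,"dz":0,"rx":0,"ry":0,"rz":1},{"gripper":1,"dx":-0.005,"dy":0,"dz":0,"rx":0,"ry":0,"rz":1}]'
```

```text
t: 6.25
eef_pos: [0.5257, 0.1749, 0.0955]
tool_rot: [0.491, 0.516, 0.489, -0.504]
contact_force: [26.2, 10.0, -20.9]
gripper_width: 0.223
```

```bash
python3 -m jog '[{"gripper":1,"dx":0.008,"dy":0,"dz":0,"rx":0,"ry":0,"rz":-3},{"gripper":0.3,"dx":0.008,"dy":0,"dz":0,"rx":0,"ry":0,"rz":-3},{"gripper":0.3,"dx":0.008,"dy":0,"dz":0,"rx":0,"ry":0,"rz":-3},{"gripper":0.3,"dx":0.008,"dy":0,"dz":0,"rx":0,"ry":0,"rz":-3},{"gripper":0.2,"dx":0.008,"dy":0,"dz":0.03,"rx":0,"ry":0,"rz":-3},{"gripper":0,"dx":0.008,"dy":0,"dz":0.07,"rx":0,"ry":0,"rz":-11},{"gripper":0,"dx":0.008,"dy":-0.04,"dz":0.11,"rx":0,"ry":0,"rz":-19},{"gripper":0,"dx":0.008,"dy":-0.08,"dz":0.15,"rx":0,"ry":0,"rz":-27},{"gripper":0,"dx":0.008,"dy":-0.12,"dz":0.185,"rx":0,"ry":0,"rz":-35},{"gripper":0,"dx":0.008,"dy":-0.15,"dz":0.185,"rx":0,"ry":0,"rz":-43}]'
python3 -m jog '[{"gripper":0,"dx":0.01,"dy":0,"dz":0,"rx":0,"ry":0,"rz":-8},{"gripper":0,"dx":0.02,"dy":0,"dz":0,"rx":0,"ry":0,"rz":-16},{"gripper":0,"dx":0.025,"dy":0,"dz":0,"rx":0,"ry":0,"rz":-24},{"gripper":0,"dx":0.025,"dy":0,"dz":0,"rx":0,"ry":0,"rz":-32},{"gripper":0,"dx":0.025,"dy":0,"dz":0,"rx":0,"ry":0,"rz":-40},{"gripper":0,"dx":0.025,"dy":0,"dz":0,"rx":0,"ry":0,"rz":-48},{"gripper":0,"dx":0.025,"dy":0,"dz":0,"rx":0,"ry":0,"rz":-48},{"gripper":0,"dx":0.025,"dy":0,"dz":0,"rx":0,"ry":0,"rz":-48}]'
python3 - <<'E'
from h import *
import pickle
o=get_obs();print(o["t"],o["q"].round(2),o["eef_pos"])
c=read_camera("wrist");pickle.dump(c,open("w3.pkl","wb"))
cv2.imwrite("pics/w3.png",cv2.resize(c["pixels"],(768,576),interpolation=cv2.INTER_CUBIC))
E
```

```text
t: 7.25
eef_pos: [0.5259, 0.0223, 0.2826]
tool_rot: [0.27, 0.656, 0.268, -0.652]
contact_force: [0.8, -0.6, -1.0]
gripper_width: 0.999
t: 8.05
eef_pos: [0.5497, 0.0226, 0.2788]
tool_rot: [0.017, -0.707, 0.017, 0.707]
contact_force: [0.4, 0.3, -0.1]
gripper_width: 1.001
8.05 [ 0.29  0.29 -0.53  1.79  0.17  1.1  -1.92] [0.54966524 0.022591   0.27876108]
```

View pics/w3.png

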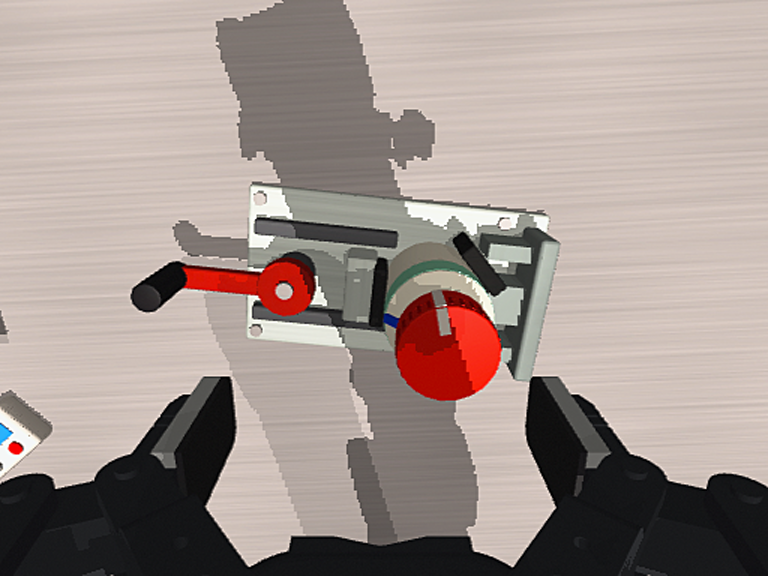

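```bash
cat > m.py <<'E'
from h import *
def capfit(c,z=.141,near=(.503,-.012),blue=True):
    V,U=np.mgrid[0:384,0:512];P=world(c,U.ravel(),V.ravel()).reshape(384,512,3)
    hsv=cv2.cvtColor(c["pixels"],cv2.COLOR_BGR2HSV)
    m=(np.abs(P[...,2]-z)<.006)&(np.hypot(P[...,0]-near[0],P[...,1]-near[1])<.05)
    v,u=np.nonzero(m);(cu,cv),r=cv2.minEnclosingCircle(np.stack([u,v],1).astype(np.float32))
    cc=world(c,cu,cv,z)[0];print("cap",cc,"px",cu,cv,r,"meanz",P[m][:,2].mean(), "centroid",P[m].mean(0))
    w=m&(hsv[...,1]<80)&(hsv[...,2]>110);wv,wu=np.nonzero(w);pw=world(c,wu,wv,z).mean(0);a=pw-cc
    print("white",len(wu),"cap ang",np.degrees(np.arctan2(a[1],a[0])),np.hypot(*a[:2]))
    return cc
def ang(c,u,v,z,cc):
    a=world(c,u,v,z)[0]-cc;print("ang",np.degrees(np.arctan2(a[1],a[0])),np.hypot(*a[:2]))
E
python3 - <<'E'
from m import *
import pickle
c=pickle.load(open("w3.pkl","rb"));cc=capfit(c);ang(c,389/1.5,321/1.5,.099,cc)
k=world(c,147/1.5,297/1.5,.103)[0];p=world(c,284/1.5,290/1.5,.061)[0];print(k,p,np.degrees(np.arctan2(*(k-p)[1::-1])))
for q in [(250,184),(549,216),(246,333)]: print("corner",world(c,q[0]/1.5,q[1]/1.5,.012))
E
```

```text
cap [ 0.5028297  -0.01351105  0.141     ] px 298.70587158203125 234.0 35.45550537109375 meanz 0.14125883212483442 centroid [ 0.50299847 -0.01335312  0.14125883]
white 145 cap ang 8.0995492046294 0.019790152586371675
ang 85.10315382148663 0.032756264479924316
[0.53086974 0.1697814  0.103     ] [0.51751693 0.09269452 0.061     ] 80.17286960837724
corner [[0.5876191  0.12004413 0.012     ]]
corner [[ 0.55177556 -0.10875728  0.012     ]]
corner [[0.46524643 0.13911498 0.012     ]]
```

The cap is now at (0.503,-0.0135) and the jar has shifted about 2 mm into the V. The lever measures 80° in the world frame, or about 89° relative to the clamp, while the stop should be near 92°. I'll nudge the knob again with closed fingers to make sure it is at the stop.

```bash
python3 -m jog '[{"gripper":1,"dx":0.015,"dy":0.045,"dz":0,"rx":0,"ry":0,"rz":0},{"gripper":1,"dx":0.015,"dy":0.09,"dz":0,"rx":0,"ry":0,"rz":0},{"gripper":1,"dx":0.015,"dy":0.13,"dz":-0.02,"rx":0,"ry":0,"rz":0},{"gripper":1,"dx":0.015,"dy":0.147,"dz":-0.06,"rx":0,"ry":0,"rz":0},{"gripper":1,"dx":0.015,"dy":0.147,"dz":-0.1,"rx":0,"ry":0,"rz":0},{"gripper":1,"dx":0.015,"dy":0.147,"dz":-0.14,"rx":0,"ry":0,"rz":0},{"gripper":1,"dx":0.015,"dy":0.147,"dz":-0.17,"rx":0,"ry":0,"rz":0},{"gripper":1,"dx":0.015,"dy":0.147,"dz":-0.184,"rx":0,"ry":0,"rz":0},{"gripper":1,"dx":0.015,"dy":0.147,"dz":-0.184,"rx":0,"ry":0,"rz":0}]'
python3 -m jog '[{"gripper":1,"dx":-0.005,"dy":0,"dz":0,"rx":0,"ry":0,"rz":0},{"gripper":1,"dx":-0.01,"dy":0,"dz":0,"rx":0,"ry":0,"rz":0},{"gripper":1,"dx":-0.013,"dy":0,"dz":0,"rx":0,"ry":0,"rz":0},{"gripper":1,"dx":-0.013,"dy":0,"dz":0,"rx":0,"ry":0,"rz":0}]'
```

```text
t: 9.0
eef_pos: [0.564, 0.1691, 0.0932]
tool_rot: [0.018, -0.706, 0.018, 0.708]
contact_force: [1.1, -0.4, 0.2]
gripper_width: 0.002
t: 9.4
eef_pos: [0.5521, 0.1698, 0.096]
tool_rot: [-0.018, 0.707, -0.018, -0.706]
contact_force: [0.6, 0.0, -0.5]
gripper_width: -0.0
```

```bash
python3 -m jog '[{"gripper":1,"dx":-0.003,"dy":0,"dz":0,"rx":0,"ry":0,"rz":0},{"gripper":1,"dx":-0.005,"dy":0,"dz":0,"rx":0,"ry":0,"rz":0},{"gripper":1,"dx":-0.005,"dy":0,"dz":0,"rx":0,"ry":0,"rz":0}]'
```

```text
t: 9.7
eef_pos: [0.5491, 0.1698, 0.0957]
tool_rot: [-0.019, 0.708, -0.018, -0.705]
contact_force: [5.6, 0.1, -1.4]
gripper_width: -0.005
```

```bash
python3 -m jog '[{"gripper":1,"dx":-0.003,"dy":0,"dz":0,"rx":0,"ry":0,"rz":0},{"gripper":1,"dx":-0.005,"dy":0,"dz":0,"rx":0,"ry":0,"rz":0},{"gripper":1,"dx":-0.005,"dy":0,"dz":0,"rx":0,"ry":0,"rz":0}]'
```

```text
t: 10.0
eef_pos: [0.5468, 0.1702, 0.096]
tool_rot: [-0.02, 0.71, -0.017, -0.704]
contact_force: [13.7, 2.1, -8.2]
gripper_width: 0.002
```

```bash
python3 -m jog '[{"gripper":1,"dx":-0.003,"dy":0,"dz":0,"rx":0,"ry":0,"rz":0},{"gripper":1,"dx":-0.005,"dy":0,"dz":0,"rx":0,"ry":0,"rz":0},{"gripper":1,"dx":-0.005,"dy":0,"dz":0,"rx":0,"ry":0,"rz":0}]'
```

```text
t: 10.3
eef_pos: [0.5464, 0.17, 0.0966]
tool_rot: [-0.022, 0.713, -0.017, -0.701]
contact_force: [26.4, 1.9, -18.0]
gripper_width: -0.0
```

The knob is hard against its stop: the last 13 N moved it only 0.4 mm. I'll retreat and check the fingertip geometry before gripping the cap.

```bash
python3 -m jog '[{"gripper":1,"dx":0.03,"dy":0,"dz":0,"rx":0,"ry":0,"rz":0},{"gripper":1,"dx":0.035,"dy":0,"dz":0.02,"rx":0,"ry":0,"rz":0},{"gripper":1,"dx":0.035,"dy":0,"dz":0.07,"rx":0,"ry":0,"rz":0},{"gripper":0.5,"dx":0.035,"dy":-0.02,"dz":0.115,"rx":0,"ry":0,"rz":0},{"gripper":0.15,"dx":0.02,"dy":-0.065,"dz":0.125,"rx":0,"ry":0,"rz":0},{"gripper":0.15,"dx":0.01,"dy":-0.11,"dz":0.13,"rx":0,"ry":0,"rz":0},{"gripper":0.15,"dx":0.0,"dy":-0.15,"dz":0.13,"rx":0,"ry":0,"rz":0},{"gripper":0.15,"dx":-0.015,"dy":-0.183,"dz":0.13,"rx":0,"ry":0,"rz":0},{"gripper":0.15,"dx":-0.015,"dy":-0.183,"dz":0.13,"rx":0,"ry":0,"rz":0},{"gripper":0.15,"dx":-0.015,"dy":-0.183,"dz":0.13,"rx":0,"ry":0,"rz":0}]'
python3 - <<'E'
from m import *
import pickle
c=pickle.load(open("w3.pkl","rb"))
for u,v in [(145,256),(148,260),(140,262),(365,258),(372,262)]: print("tip open, tcp z .2788",world(c,u,v)[0].round(4))
o=get_obs();print(o["t"],o["q"].round(2),o["eef_pos"],o["gripper_width"])
c=read_camera("wrist");pickle.dump(c,open("w4.pkl","wb"))
cv2.imwrite("pics/w4.png",cv2.resize(c["pixels"],(768,576),interpolation=cv2.INTER_CUBIC))
k=capfit(c)
E
```

```text
t: 11.3
eef_pos: [0.5218, -0.0141, 0.225]
tool_rot: [-0.019, 0.707, -0.019, -0.707]
contact_force: [0.1, 0.6, -0.3]
gripper_width: 0.853
tip open, tcp z .2788 [0.5635 0.066  0.2803]
tip open, tcp z .2788 [0.5621 0.0648 0.281 ]
tip open, tcp z .2788 [0.5636 0.0665 0.2851]
tip open, tcp z .2788 [ 0.5595 -0.0222  0.2825]
tip open, tcp z .2788 [ 0.559  -0.0242  0.2848]
11.3 [ 0.36  0.3  -0.54  1.92  0.19  0.97 -1.89] [ 0.52179683 -0.01411007  0.22500941] 0.8528793956025411
cap [ 0.50323762 -0.01398445  0.141     ] px 255.0 233.0 44.40730667114258 meanz 0.14131948571638617 centroid [ 0.50306266 -0.0137755   0.14131949]
white 241 cap ang 8.600908419386908 0.01959334766034084
```

View pics/w4.png

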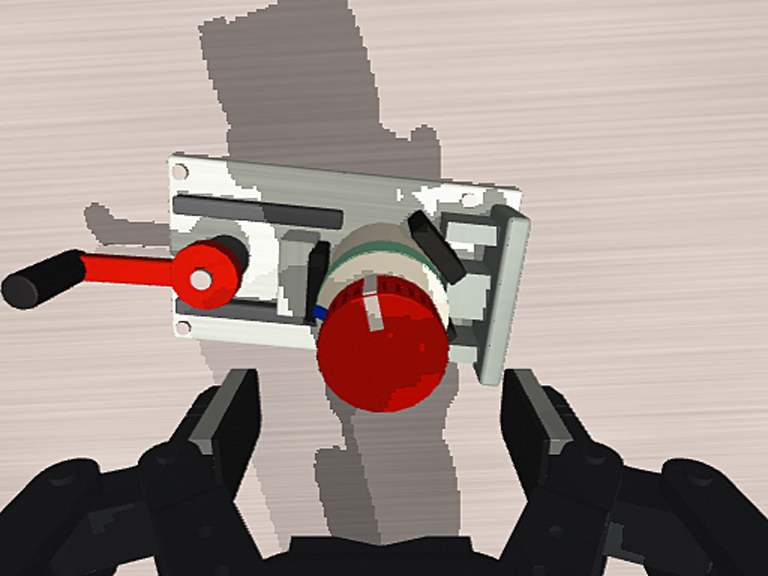

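The lever is at its stop, with the knob at (22,290). The cap centre is at (382,350), midway between the pads. Next I descend and grip the cap.

```bash
python3 -m jog '[{"gripper":0.15,"dx":-0.0185,"dy":0,"dz":-0.02,"rx":0,"ry":0,"rz":0},{"gripper":0.15,"dx":-0.0185,"dy":0,"dz":-0.04,"rx":0,"ry":0,"rz":0},{"gripper":0.15,"dx":-0.0185,"dy":0,"dz":-0.06,"rx":0,"ry":0,"rz":0},{"gripper":0.15,"dx":-0.0185,"dy":0,"dz":-0.075,"rx":0,"ry":0,"rz":0},{"gripper":0.15,"dx":-0.0185,"dy":0,"dz":-0.086,"rx":0,"ry":0,"rz":0},{"gripper":0.15,"dx":-0.0185,"dy":0,"dz":-0.086,"rx":0,"ry":0,"rz":0},{"gripper":0.6,"dx":-0.0185,"dy":0,"dz":-0.086,"rx":0,"ry":0,"rz":0},{"gripper":0.6,"dx":-0.0185,"dy":0,"dz":-0.086,"rx":0,"ry":0,"rz":0},{"gripper":0.6,"dx":-0.0185,"dy":0,"dz":-0.086,"rx":0,"ry":0,"rz":0},{"gripper":0.6,"dx":-0.0185,"dy":0,"dz":-0.086,"rx":0,"ry":0,"rz":0}]' 80
python3 - <<'E'
from m import *
import pickle
o=get_obs();print(o["torque"])
c=read_camera("wrist");pickle.dump(c,open("w5.pkl","wb"))
cv2.imwrite("pics/w5.png",c["pixels"])
E
```

```text
t: 12.35
eef_pos: [0.5041, -0.0141, 0.1399]
tool_rot: [-0.018, 0.707, -0.019, -0.706]
contact_force: [-1.9, -4.0, 6.2]
gripper_width: 0.673
[-0.96235022  0.49612072 -0.00615545]
```

View pics/w5.png

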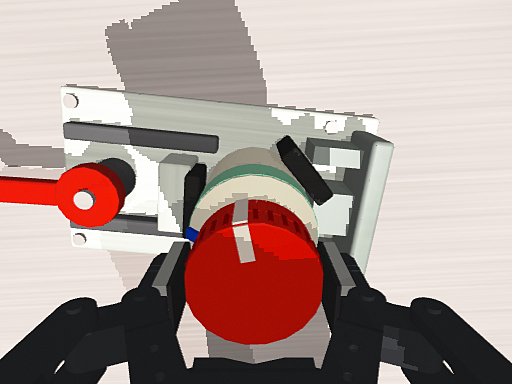

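```bash
python3 -m jog '[{"gripper":1,"dx":0,"dy":0,"dz":0,"rx":0,"ry":0,"rz":4},{"gripper":1,"dx":0,"dy":0,"dz":0,"rx":0,"ry":0,"rz":8},{"gripper":1,"dx":0,"dy":0,"dz":0,"rx":0,"ry":0,"rz":12},{"gripper":1,"dx":0,"dy":0,"dz":0,"rx":0,"ry":0,"rz":16},{"gripper":1,"dx":0,"dy":0,"dz":0,"rx":0,"ry":0,"rz":20}]' 80
python3 - <<'E'
from m import *
o=get_obs();print(o["torque"])
from scipy.spatial.transform import Rotation as R
w=o["tool_rot"];M=R.from_quat([*w[1:],w[0]]).as_matrix();print("tool y yaw",np.degrees(np.arctan2(M[1,1],M[0,1])))
c=read_camera("wrist");capfit(c)
E
```

```text
t: 12.9
eef_pos: [0.5043, -0.0121, 0.1402]
tool_rot: [0.105, 0.7, 0.106, -0.699]
contact_force: [-2.8, 1.8, 7.6]
gripper_width: 0.672
[ 0.27047172  0.61058728 -0.31951286]
tool y yaw -72.8338872403639
cap [ 0.50868872 -0.01095913  0.141     ] px 253.5 270.5 106.50127410888672 meanz 0.14143940758409612 centroid [ 0.50483428 -0.01210721  0.14143941]
white 685 cap ang 31.786944744114013 0.014493292335787687
```

```bash
cat >> m.py <<'E'
from scipy.spatial.transform import Rotation as R
def marks(c,cc,z=.1415,zj=.099):
    o=get_obs();w=o["tool_rot"];M=R.from_quat([*w[1:],w[0]]).as_matrix();print("t",round(o["t"],2),"tcp",o["eef_pos"].round(4),"yaw",np.degrees(np.arctan2(M[1,1],M[0,1])).round(1),"F",o["contact_force"].round(1),"T",o["torque"].round(2))
    V,U=np.mgrid[0:384,0:512];P=world(c,U.ravel(),V.ravel()).reshape(384,512,3)
    hsv=cv2.cvtColor(c["pixels"],cv2.COLOR_BGR2HSV);B,G,Rr=[c["pixels"][...,i].astype(int) for i in range(3)]
    rr=np.hypot(P[...,0]-cc[0],P[...,1]-cc[1])
    w=(np.abs(P[...,2]-z)<.003)&(rr<.029)&(G>90)&(np.abs(Rr-G)<40)
    red=(np.abs(P[...,2]-z)<.003)&(rr<.034)&(Rr>90)&(G<60)
    a=P[w].mean(0)-P[red|w].mean(0) if 0 else P[w].mean(0)-np.r_[cc[:2],z]
    print("white",w.sum(),"cap ang",np.degrees(np.arctan2(a[1],a[0])).round(1),np.hypot(*a[:2]).round(4),"top z",P[red][:,2].mean().round(4))
    b=(B>70)&(B-Rr>40)&(B-G>30)&(rr<.045)
    if b.sum():
        pb=world(c,U[b],V[b],zj).mean(0);a=pb-np.r_[cc[:2],zj];print("blue",b.sum(),"jar ang",np.degrees(np.arctan2(a[1],a[0])).round(1),np.hypot(*a[:2]).round(4))
E
python3 - <<'E'
from m import *
import pickle
for f in ["w4","w5"]: marks(pickle.load(open(f+".pkl","rb")),(.503,-.0138))
marks(read_camera("wrist"),(.503,-.0132))
E
```

```text
t 12.95 tcp [ 0.5043 -0.0122  0.1402] yaw -72.6 F [-2.4  0.2  7.4] T [0.01 0.51 0.12]
white 225 cap ang 8.8 0.0198 top z 0.1414
blue 70 jar ang 83.2 0.0331
t 12.95 tcp [ 0.5043 -0.0122  0.1402] yaw -72.6 F [-2.4  0.2  7.4] T [0.01 0.51 0.12]
white 605 cap ang 8.3 0.0201 top z 0.1413
blue 137 jar ang 82.4 0.0332
t 13.0 tcp [ 0.5044 -0.0122  0.1402] yaw -72.8 F [-3.4  0.3  7.6] T [0.06 0.49 0.23]
white 586 cap ang 30.1 0.0203 top z 0.1415
blue 198 jar ang 83.6 0.0321
```

```bash
python3 -m jog '[{"gripper":1,"dx":0,"dy":0,"dz":0,"rx":0,"ry":0,"rz":6},{"gripper":1,"dx":0,"dy":0,"dz":0.0005,"rx":0,"ry":0,"rz":12},{"gripper":1,"dx":0,"dy":0,"dz":0.0005,"rx":0,"ry":0,"rz":18},{"gripper":1,"dx":0,"dy":0,"dz":0.001,"rx":0,"ry":0,"rz":24},{"gripper":1,"dx":0,"dy":0,"dz":0.001,"rx":0,"ry":0,"rz":30},{"gripper":1,"dx":0,"dy":0,"dz":0.001,"rx":0,"ry":0,"rz":30}]' 80
python3 - <<'E'
from m import *
marks(read_camera("wrist"),(.503,-.0132))
E
```

```text
t: 13.6
eef_pos: [0.5041, -0.0116, 0.1407]
tool_rot: [0.283, 0.649, 0.283, -0.647]
contact_force: [-2.3, 3.8, 5.6]
gripper_width: 0.672
t 13.65 tcp [ 0.5041 -0.0116  0.1407] yaw -43.0 F [-2.9  4.7  5. ] T [0.78 0.44 0.26]
white 575 cap ang 57.7 0.0202 top z 0.1421
blue 296 jar ang 84.9 0.0305
```

```bash
python3 -m jog '[{"gripper":1,"dx":0,"dy":0,"dz":0,"rx":0,"ry":0,"rz":5},{"gripper":1,"dx":0,"dy":0,"dz":0,"rx":0,"ry":0,"rz":10},{"gripper":1,"dx":0,"dy":0,"dz":0,"rx":0,"ry":0,"rz":15},{"gripper":1,"dx":0,"dy":0,"dz":0.0005,"rx":0,"ry":0,"rz":19},{"gripper":1,"dx":0,"dy":0,"dz":0.0005,"rx":0,"ry":0,"rz":19}]' 80
python3 - <<'E'
from m import *
c=read_camera("wrist");marks(c,(.503,-.0132));cv2.imwrite("pics/w6.png",c["pixels"])
E
```

```text
t: 14.15
eef_pos: [0.503, -0.0111, 0.1408]
tool_rot: [0.385, 0.593, 0.386, -0.593]
contact_force: [-4.3, 6.1, 5.1]
gripper_width: 0.672
t 14.2 tcp [ 0.503  -0.0111  0.1408] yaw -24.0 F [-5.7  4.8  6.1] T [1.21 1.03 0.07]
white 598 cap ang 77.9 0.0204 top z 0.1422
blue 299 jar ang 84.9 0.0305
```

View pics/w6.png

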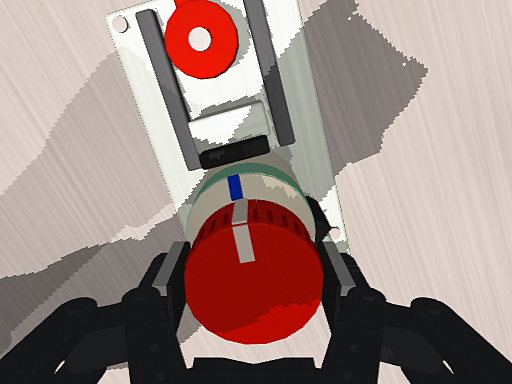

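The white mark is at (239,209) and the blue mark is just ahead of it at (235,187), about 6° to go. I'll turn 5° more and start a gentle straight lift.

```bash
python3 -m jog '[{"gripper":1,"dx":0,"dy":0,"dz":0,"rx":0,"ry":0,"rz":3},{"gripper":1,"dx":0,"dy":0,"dz":0,"rx":0,"ry":0,"rz":5},{"gripper":1,"dx":0,"dy":0,"dz":0.001,"rx":0,"ry":0,"rz":5},{"gripper":1,"dx":0,"dy":0,"dz":0.003,"rx":0,"ry":0,"rz":5},{"gripper":1,"dx":0,"dy":0,"dz":0.003,"rx":0,"ry":0,"rz":5}]' 80
python3 - <<'E'
from m import *
c=read_camera("wrist");marks(c,(.503,-.0132),.1435)
E
```

```text
t: 14.7
eef_pos: [0.5021, -0.0115, 0.1429]
tool_rot: [-0.409, -0.576, -0.411, 0.576]
contact_force: [-3.4, 5.1, -1.2]
gripper_width: 0.675
t 14.75 tcp [ 0.5021 -0.0115  0.1429] yaw -19.1 F [-3.4  4.8 -1.9] T [ 1.15  0.8  -0.04]
white 619 cap ang 84.5 0.0202 top z 0.1443
blue 295 jar ang 84.8 0.0304
```

```bash
python3 -m jog '[{"gripper":1,"dx":0,"dy":0,"dz":0.003,"rx":0,"ry":0,"rz":0},{"gripper":1,"dx":0,"dy":0,"dz":0.007,"rx":0,"ry":0,"rz":0},{"gripper":1,"dx":0,"dy":0,"dz":0.012,"rx":0,"ry":0,"rz":0},{"gripper":1,"dx":0,"dy":0,"dz":0.018,"rx":0,"ry":0,"rz":0},{"gripper":1,"dx":0,"dy":0,"dz":0.024,"rx":0,"ry":0,"rz":0},{"gripper":1,"dx":0,"dy":0,"dz":0.030,"rx":0,"ry":0,"rz":0},{"gripper":1,"dx":0,"dy":0,"dz":0.035,"rx":0,"ry":0,"rz":0},{"gripper":1,"dx":0,"dy":0,"dz":0.037,"rx":0,"ry":0,"rz":0},{"gripper":1,"dx":0,"dy":0,"dz":0.037,"rx":0,"ry":0,"rz":0},{"gripper":1,"dx":0,"dy":0,"dz":0.037,"rx":0,"ry":0,"rz":0}]' 80
python3 - <<'E'
from m import *
o=get_obs();w=o["tool_rot"];print(R.from_quat([*w[1:],w[0]]).as_matrix()[:,0])
c=read_camera("wrist");marks(c,(.503,-.0132),.1815);cv2.imwrite("pics/w7.png",c["pixels"])
V,U=np.mgrid[0:384,0:512];P=world(c,U.ravel(),V.ravel()).reshape(384,512,3);px=c["pixels"].astype(int)
m=(abs(P[...,2]-.1815)<.003)&((px[...,2]>90)&(px[...,1]<60)|(px[...,1]>90))&(np.hypot(P[...,0]-.503,P[...,1]+.0132)<.034)
q=P[m];A=np.c_[q[:,:2]-q[:,:2].mean(0),np.ones(len(q))];print("cap centroid",q.mean(0),"slope",np.linalg.lstsq(A,q[:,2],rcond=None)[0])
c=read_camera("side");cv2.imwrite("pics/s7.png",cv2.resize(c["pixels"][150:250,190:320],None,fx=4,fy=4,interpolation=cv2.INTER_CUBIC))
E
```

```text
t: 15.75
eef_pos: [0.5035, -0.0134, 0.1802]
tool_rot: [-0.411, -0.576, -0.411, 0.576]
contact_force: [0.7, -0.2, 0.2]
gripper_width: 0.674
[-1.75779869e-04 -8.02949178e-05 -9.99999981e-01]
t 15.8 tcp [ 0.5034 -0.0134  0.1801] yaw -19.0 F [-0.9 -0.2 -1. ] T [-0.06  0.03 -0.01]
white 612 cap ang 79.6 0.0183 top z 0.1816
blue 203 jar ang 84.8 0.0305
cap centroid [ 0.50380407 -0.0149247   0.1816132 ] slope [-0.00407674 -0.00158484  0.1816132 ]
```

View pics/w7.png

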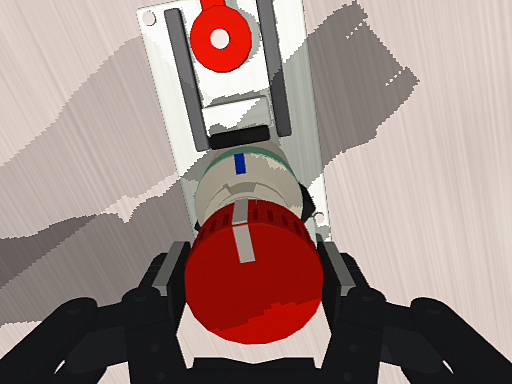

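View pics/s7.png

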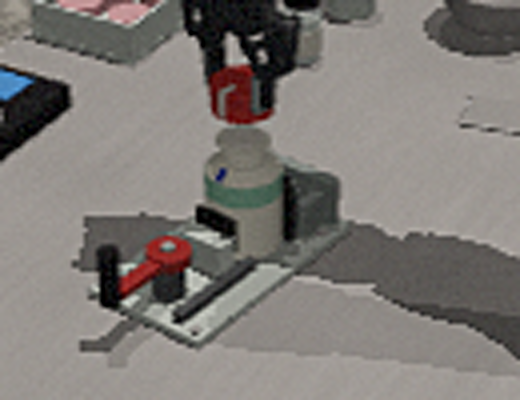

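The cap is off, level and held at (253,280) with its marks aligned. The jar is still clamped and the lever is at its stop. Its underside is 0.1536 m up and the mouth is at 0.124 m, so the gap is about 30 mm. I'll confirm it is still, then hand in.

```bash
python3 -m jog '[{"gripper":1,"dx":0,"dy":0,"dz":0,"rx":0,"ry":0,"rz":0},{"gripper":1,"dx":0,"dy":0,"dz":0,"rx":0,"ry":0,"rz":0},{"gripper":1,"dx":0,"dy":0,"dz":0,"rx":0,"ry":0,"rz":0}]' 80
python3 -c "
from station import *
print(abs(get_obs()['joint_vel']).max());print(hand_in())"
```

```text
t: 16.15
eef_pos: [0.5036, -0.0133, 0.1803]
tool_rot: [-0.411, -0.576, -0.411, 0.576]
contact_force: [1.5, 0.4, -1.1]
gripper_width: 0.671
0.0031024228844448525
the job is handed in; nothing more can be done
None
```

The jar is clamped, its cap is off, and I handed the job in at about 16 s with the gripper still holding the cap above the mouth.

- **Clamping:** I pinched the knob and swung the lever over. The camera then showed it about 3° short, so I pushed the knob again with closed fingers. It ended on a hard stop: 13 N more moved it only 0.4 mm.
- **Unscrewing:** I turned the cap about 74° anticlockwise, until its white mark met the blue one (84.5° against 84.8°). The cap rose about 3 mm and lifted freely. The blue mark stayed at 83–85°, so the jar did not visibly turn.
- **Final position:** The cap's lower edge is about 30 mm above the mouth. The tool is vertical, and joint speeds and outside force are near zero.
- **Disagreements:** After the lift the camera put the cap's visible centre about 1.3 mm from where it was on the jar, within the 2 mm calibration. The tool itself was within 1 mm of the jar's axis. After the lift the cap mark read 79.6°, not 84.5°, though the gripper had not turned. I put that down to this small centre offset.
- **Not checked:** I did not measure the other things on the table again; nothing touched them as far as I could tell.

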